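# Feed the top wooden blank from the stack into the drilling jig

### The arm

A 7-joint arm with a two-finger parallel gripper is mounted at the origin on the work surface. World frame = base frame: x ahead of the robot, y to its left, z up, the work surface at z = 0. Lengths are in m, angles in degrees, forces in N, time in s.
With the tool pointing down it reaches from about 0.35 to 0.9 m from the base axis. Payload 8.1 kg.
Tool frame: the origin (TCP) lies on the centre line of the jaws, within the pads' length; the fingertips stand 19 mm ahead of it and the grasp point (between the pads) is the TCP; z points along the fingers, y is the line along which they close (so a half turn about z gives the same grasp; the last joint's range is limited). The gripper opens to 92 mm and grips with 3 to 60 N. Pads are 19 mm wide; open, the fingers measure 130 mm over their backs; the gripper's body (75 mm by 190 mm) begins 47 mm behind the grasp point.
Start: joints at [-79.905, 24.895, 1.432, 90.138, -0.665, 64.973, -4.303], TCP at [0.172, 0.601, 0.246] pointing down, gripper open.
Joint ranges: [-149.89, 149.89], [-25.12, 119.58], [-72.63, 75.52], [4.76, 147.25], [-75.54, 255.54], [6.69, 114.76], [-157.13, 157.13]. Speed limits (degrees/s): [127.2, 127.2, 172.46, 172.46, 180, 180, 180].

### API

Orientations are given as a 3x3 rotation matrix whose columns are the frame's x, y, z axes.
In Python, from workcell import * gives the robot as it stands.
- The arm moves only by the tool send_rows, never from a script. Its argument "increments" is a list of rows, each a list of 7 numbers: the shift along the tool's x, y, z in m, then the turn, a rotation vector about the tool's x, y, z in degrees, then the finger opening in m, from 0 to 0.0918. A call has 1 to 12 rows; each row shifts and turns the commanded pose from where the row before left it, along the tool's axes as they then stand; what a row does not reach is not made up. A row lasts 1/8 s, in which the tool goes at most 62.5 mm and 10.7 degrees, less where a joint would pass 70% of its speed; a pose out of reach is approached as far as the arm can. A call with a gripper value outside its range is refused whole. The fingers move at their own pace and stop on an object; "force" is the grip in N (left out, the last holds). Time passes only in rows, so rows that do not move let the fingers close. It gives the time, the measured TCP pose, the force, the opening and the grip force at its end, in the units of the state.
- read_state(): the state, without advancing time (a new reading comes with each control period).
- grab_frame(name): name is "side" or "top" or "wrist"; returns the picture (420x560x3 uint8, red, green, blue); there is no depth.
- camera_info(name): a dict with "fx", "fy", "cx", "cy" (pixels), "R" (3x3) and "t" (3): a world point X has camera coordinates R X + t. Camera axes: x right, y down, z forward; pixel columns grow to the right and rows downward; lengths in m; the calibration is good to about 2 mm. A picture is of the moment at which its call begins: read the wrist's pose just before it. camera_info takes no time and is no camera call; for the wrist camera it gives the pose at the moment of the call.
- job_done(): hands the job in; it is judged then, once.
The state is a dict: "time_s": time; "joints": joint angles; "qd": joint speeds; "joint_torque": joint torques, N m; "eef_pos": TCP position; "eef_rot": TCP orientation; "ft_force": force on the tool from outside, world axes, zero at the start; "ft_torque": the same for the moment, N m; "grip_width": finger opening in m; "finger_force": force on a finger pad.
Only numpy, scipy, OpenCV 4.12 (cv2) and the standard library are available. Lean on these libraries where they do the work, as an engineer would, in place of code of your own. Each camera call takes 0.05 s, during which the arm holds its last target. There are 200 camera calls.

### The job

Slide the top wooden blank sideways off the stack and across onto the bed of the drilling jig, pressing on it from above just firmly enough to drag it, without lifting it and without dragging along the blanks beneath it. Then push it gently home into the jig's corner, so that it lies flat on the bed, square and touching both the aluminium fence and the red end stop, and let go. Never lean hard on the wood or the jig, and leave the glue bottle, the tape measure and the try square where they are.

Things in the scene. Friction and masses are not known exactly. Their poses are not given: they have to be found in the camera images.
- jig: Fixed drilling jig: grey laminate bed, level, its surface 48 mm above the origin (which lies on the bench), spanning x -115 to +78, y -62 to +62 mm in the jig's frame. On the +y side an aluminium fence (face at y +62), on the +x side a red end stop (face at x +78, y -48 to +62); both 18 mm thick, 24 mm above the bed. The -x and -y sides are open; the tray is beyond -y.
- corner (a point): The inside corner of fence and end stop on the bed surface, in the jig's frame at (+78, +62, 48) mm, axes as the jig's. A blank that is home has its centre 75 mm towards -x and 60 mm towards -y from here.
- tray: Fixed tray holding the stack, off the jig's -y side, 8 to 24 mm between stack and bed, axes parallel to the jig's. Origin under its centre, 0 to 3 mm above the bench (on shims). Base 190 (x) by 125 (y) by 10 mm; the stack lies on it. At -y a wooden wall, face at y -64 mm, 15 mm thick, top 74 mm above the origin (4 mm above the stack), hides the blanks' rear edges. Other sides are open.
- blank_top: Top blank, darker beech, 150 (x) by 120 (y) by 20 mm, about 0.3 kg, too wide to grasp. Origin: centre of its underside, 50 mm above the tray's origin at the start, so 2 to 5 mm above the jig's bed; axes then within 1 degree of the jig's. To meet the end stop it must shift 8 to 26 mm to +x. Pressed from above with 5 to 9 N it can be dragged; at 12 N or more the blank beneath comes along.
- blank_b: The second blank, directly beneath the top one, paler beech of the same size and weight, origin at the centre of its underside. Lies loose on the lowest blank and slides on it a little more easily than the top blank slides on it. To stay.
- blank_c: The lowest blank, pale beech, same size, on the tray. To stay.
- glue: Yellow glue bottle with orange cap, 52 mm across, 130 mm high, upright on the bench; origin under its centre. A bystander.
- tape: Yellow and black tape measure, 65 by 32 by 60 mm, on the bench; origin under its centre. A bystander.
- square: Try square lying on the bench: dark wooden stock 20 by 110 by 18 mm, steel blade 150 by 30 mm towards its +x; origin under the middle of the stock. A bystander.
Not all that is in view belongs to the job. Leave any pink or purple look-alike of the blank_top alone.

How it is judged:
By the outcome, as a careful person would: the job done as asked, in the order asked, and still so for the second after the job is handed in, with the robot touching nothing.
It also fails if it takes over 54 s, if anything falls off the work surface, if the arm or the gripper's body presses on something with over 40 N, if the wrist force passes 120 N, or if a joint passes its speed limit or range.

## Working session

There is one attempt and no reset: what is moved stays moved. The work goes in short steps, Python scripts to look and compute and a tool call to move; the robot and the scene stay as the last step left them, time stands still between calls to the robot, and variables do not carry over. Pictures are saved under pics/ and viewed, at most 10 in all, crops included, and the job is handed in when it is done.

Besides the shell and the picture viewer there is one more tool, called after "Emit:" as name([rows], argument=value, ...), one row to a line, values as JSON. send_rows: Moves the arm, as the interface text tells. Its arguments: {"type":"object","properties":{"increments":{"type":"array","items":{"type":"array","items":{"type":"number"}}},"force":{"type":"number"}},"required":["increments"]}

```bash
ls; mkdir -p pics; python3 - <<'E'
from workcell import *
import cv2,numpy as np
s=read_state();print({k:np.round(s[k],3).tolist() for k in('time_s','eef_pos','eef_rot','ft_force','grip_width')})
for n in('top','side'):
    cv2.imwrite(f'pics/{n}0.png',grab_frame(n)[:,:,::-1]);c=camera_info(n);print(n,c)
E
```

```text
pics
{'time_s': 0.0, 'eef_pos': [0.172, 0.6, 0.245], 'eef_rot': [[-0.961, 0.275, -0.0], [0.275, 0.961, -0.002], [-0.0, -0.002, -1.0]], 'ft_force': [-0.278, 0.542, 0.269], 'grip_width': 0.091}
top {'fx': 393.2058406448164, 'fy': 393.2058406448164, 'cx': 282.1611127837, 'cy': 209.41063909701433, 'R': array([[-0.00437582, -0.99998063,  0.00442738],
       [-0.9889244 ,  0.00367051, -0.14837472],
       [ 0.1483556 , -0.0050276 , -0.9889213 ]]), 't': array([-0.01047547,  0.56907532,  0.94165893])}
side {'fx': 417.00194308492553, 'fy': 417.00194308492553, 'cx': 281.8161288705754, 'cy': 205.08563520775914, 'R': array([[ 0.81141772, -0.5842642 , -0.01538237],
       [-0.33988414, -0.45028834, -0.82566287],
       [ 0.47547876,  0.67518571, -0.56395408]]), 't': array([-0.48318091,  0.26111316,  0.6216444 ])}
```

View pics/top0.png

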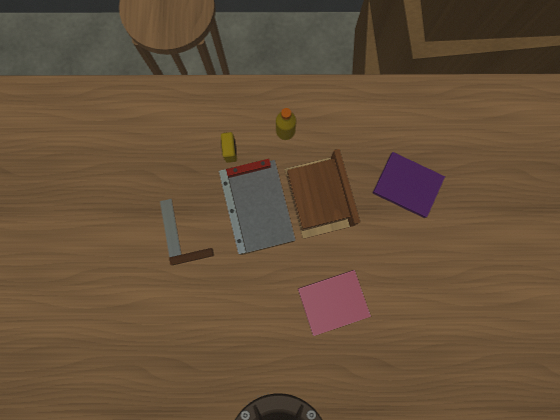

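View pics/side0.png

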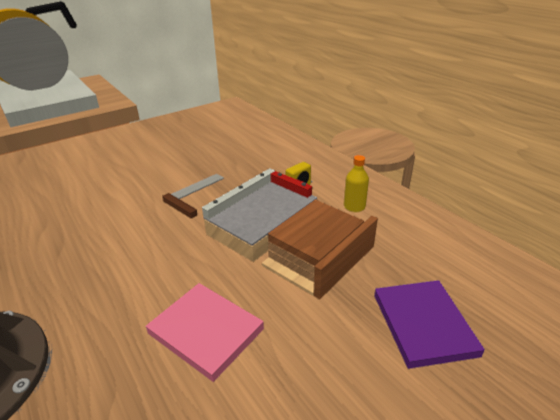

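The top view shows the jig at (257,207) with its fence on the left (232,210) and red stop on top (248,167). The stack's darker beech top is at (318,194) with the wall at (346,188). The look-alikes are pink (335,302) and purple (409,185), and both lie on the bench away from the tray. blank_top is the beech one on the stack. I'll confirm it in an enlarged crop.

```bash
cat > h.py <<'E'
from workcell import *
import cv2,numpy as np
def ray(c,u,v,z):
    "pixel -> world point on plane z"
    R=np.array(c['R']);t=np.array(c['t']);o=-R.T@t
    d=R.T@np.array([(u-c['cx'])/c['fx'],(v-c['cy'])/c['fy'],1]);return o+d*(z-o[2])/d[2]
def proj(c,X):
    p=np.array(c['R'])@X+c['t'];return np.array([c['cx']+c['fx']*p[0]/p[2],c['cy']+c['fy']*p[1]/p[2]])
E
python3 - <<'E'
from h import *
im=cv2.imread('pics/top0.png')[140:255,212:365]
cv2.imwrite('pics/crop.png',cv2.resize(np.clip(im*1.8,0,255).astype('uint8'),None,fx=5,fy=5,interpolation=cv2.INTER_CUBIC))
c=camera_info('top')
for n,u,v,z in [('red l',227,172,.072),('red r',270,166,.072),('fence top',224,170,.072),('fence bot',241,253,.072),('blank c',318,194,.07),('glue',286,113,.13),('tape',228,145,.06)]: print(n,ray(c,u,v,z).round(3))
E
```

```text
red l [0.658 0.123 0.072]
red r [0.673 0.017 0.072]
fence top [0.663 0.13  0.072]
fence bot [0.46  0.086 0.072]
blank c [ 0.603 -0.101  0.07 ]
glue [ 0.786 -0.022  0.13 ]
tape [0.731 0.123 0.06 ]
```

View pics/crop.png

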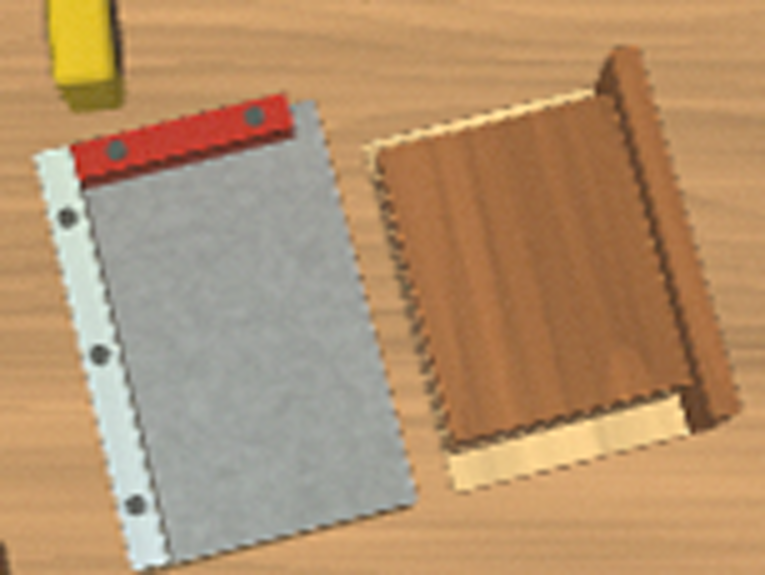

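Confirmed: the darker beech blank is on top of the pale ones at crop (540,270). The pale b and c blanks show at the lower edge. The grey bed's inner corner is at crop (88,188). I'll get rough poses, then move above for one close look.

```bash
python3 - <<'E'
from h import *
c=camera_info('top')
f=lambda x,y,z:ray(c,212+x/5,140+y/5,z)
C=f(88,188,.048);print('corner',C.round(4),'redend',f(294,136,.048).round(4),'fence end',f(170,563,.048).round(4),'bed -x-y',f(414,500,.048).round(4))
P=[f(378,152,.0715),f(600,93,.0715),f(455,445,.0715)];print(np.round(P,4), 'ctr',((P[1]+P[2])/2).round(4))
for a,b in((P[0],P[1]),(P[2],P[0])):d=b-a;print(np.hypot(*d[:2]),np.degrees(np.arctan2(d[1],d[0])))
w=camera_info('wrist');s=read_state();R=np.array(w['R']);o=-R.T@w['t']
E=np.array(s['eef_rot']);print('cam in tool',E.T@(o-s['eef_pos']),E.T@R.T,w['fx'])
E
```

```text
corner [0.6497 0.1192 0.048 ] redend [0.6763 0.0155 0.048 ] fence end [0.4616 0.0762 0.048 ] bed -x-y [ 0.492  -0.0435  0.048 ]
[[ 0.6619 -0.0265  0.0715]
 [ 0.6915 -0.1367  0.0715]
 [ 0.5167 -0.0627  0.0715]] ctr [ 0.6041 -0.0997  0.0715]
0.11412747529782821 -74.94112949886997
0.14957474858774694 14.004225888077666
cam in tool [ 0.08223667  0.00062731 -0.14000232] [[-0.00190458 -0.95141329 -0.30791091]
 [ 0.99999748 -0.00144587 -0.00171786]
 [ 0.00118919 -0.30791341  0.95141364]] 360.52177903510125
```

Emit:
send_rows([
  [-0.0416,-0.034,0.0018,0,0,0,0.09],
  [-0.0416,-0.034,0.0018,0,0,0,0.09],
  [-0.0416,-0.034,0.0018,0,0,0,0.09],
  [-0.0416,-0.034,0.0018,0,0,0,0.09],
  [-0.0416,-0.034,0.0018,0,0,0,0.09],
  [-0.0416,-0.034,0.0018,0,0,0,0.09],
  [-0.0416,-0.034,0.0018,0,0,0,0.09],
  [-0.0416,-0.034,0.0018,0,0,0,0.09],
  [-0.0416,-0.034,0.0018,0,0,0,0.09],
  [-0.0416,-0.034,0.0018,0,0,0,0.09],
  [-0.0416,-0.034,0.0018,0,0,0,0.09],
  [-0.0416,-0.034,0.0018,0,0,0,0.09],
])

```text
time_s: 1.6
eef_pos: [0.5403, 0.0698, 0.2239]
eef_rot: [[-0.961, 0.275, -0.0], [0.275, 0.961, 0.0], [0.0, 0.0, -1.0]]
ft_force: [0.8, 1.5, 0.5]
grip_width: 0.09
finger_force: 0.0
```

Emit:
send_rows([
  [-0.0416,-0.034,0.0018,0,0,0,0.09],
  [-0.0416,-0.034,0.0018,0,0,0,0.09],
  [0,0,0,0,0,10.1,0.09],
  [0,0,0,0,0,10.1,0.09],
  [0,0,0,0,0,10.1,0.09],
  [0,0,0,0,0,10.1,0.09],
  [0,0,0,0,0,10.1,0.09],
  [0,0,0,0,0,10.1,0.09],
  [0,0,0,0,0,0,0.09],
  [0,0,0,0,0,0,0.09],
])

```text
time_s: 2.85
eef_pos: [0.6007, -0.017, 0.2203]
eef_rot: [[-0.236, 0.972, -0.0], [0.972, 0.236, -0.0], [0.0, -0.0, -1.0]]
ft_force: [0.1, 0.4, -0.0]
grip_width: 0.0901
finger_force: 0.0
```

```bash
python3 - <<'E'
from h import *
import pickle
s=read_state();w=camera_info('wrist');im=grab_frame('wrist')[:,:,::-1]
cv2.imwrite('pics/w1.png',im);pickle.dump(w,open('w1.pkl','wb'))
print({k:np.round(s[k],4).tolist() for k in('time_s','eef_pos','eef_rot','ft_force','grip_width')})
E
```

```text
{'time_s': 2.85, 'eef_pos': [0.6007, -0.017, 0.2203], 'eef_rot': [[-0.2361, 0.9717, -0.0005], [0.9717, 0.2361, -0.0001], [0.0, -0.0005, -1.0]], 'ft_force': [0.1425, 0.42, -0.0058], 'grip_width': 0.0901}
```

View pics/w1.png

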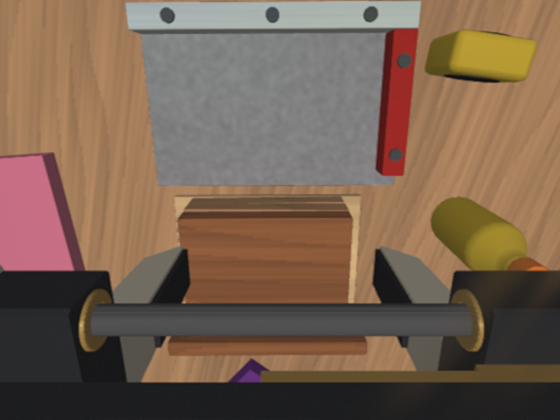

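The wrist view shows the bed with its inner corner at about (386,31). The stop face runs down to (379,174). The top blank's front edge is at row 217, spanning columns 180–352, with the pale blanks' faces in front of it at rows 197–212. Next I'll fit these edges.

```bash
cat > edges.py <<'E'
from h import *
import pickle
def edge(g,ax,rng,lo,hi):
    "strongest step along rows (ax=0) or cols (ax=1) in window -> pixel points of fitted line"
    d=np.abs(cv2.Sobel(g,cv2.CV_32F,1 if ax else 0,0 if ax else 1)) if g.ndim==2 else None
    p=[]
    for k in rng:
        w=d[k,lo:hi] if ax else d[lo:hi,k]
        i=int(w.argmax()); q=lo+i
        if 0<i<len(w)-1:
            a,b,c=w[i-1:i+2];q+=0.5*(a-c)/(a-2*b+c-1e-9)
        p.append((q,k) if ax else (k,q))
    return np.array(p)
def fit(c,p,z):
    P=np.array([ray(c,u,v,z)[:2] for u,v in p],np.float32)
    vx,vy,x,y=cv2.fitLine(P,cv2.DIST_HUBER,0,.001,.001).ravel()
    r=np.abs((P-[x,y])@[-vy,vx]);return np.array([x,y]),np.array([vx,vy]),np.median(r)
E
python3 - <<'E'
from edges import *
im=cv2.imread('pics/w1.png');c=pickle.load(open('w1.pkl','rb'))
hsv=cv2.cvtColor(im,cv2.COLOR_BGR2HSV);g=cv2.GaussianBlur(cv2.cvtColor(im,cv2.COLOR_BGR2GRAY),(3,3),0)
red=cv2.GaussianBlur(cv2.subtract(im[:,:,2],im[:,:,1]),(3,3),0)
for col in(200,260,320):print(col,g[186:232,col].tolist())
print('row250',g[250,168:195].tolist(),g[250,340:372].tolist(),'row100',red[100,370:400].tolist(),'col250',g[20:42,250].tolist(),'bed',g[178:192,250].tolist())
E
```

```text
200 [128, 133, 133, 133, 133, 134, 133, 129, 118, 114, 122, 124, 105, 86, 80, 81, 83, 83, 82, 81, 80, 82, 92, 109, 119, 104, 79, 65, 62, 63, 64, 67, 78, 92, 100, 101, 100, 101, 100, 99, 98, 98, 99, 100, 99, 97]
260 [120, 123, 124, 125, 126, 127, 127, 120, 110, 108, 111, 102, 88, 83, 84, 85, 88, 90, 87, 83, 83, 85, 93, 109, 117, 100, 76, 65, 63, 62, 62, 70, 85, 96, 98, 97, 96, 98, 100, 100, 100, 100, 101, 103, 104, 104]
320 [123, 127, 129, 129, 129, 129, 129, 121, 107, 100, 99, 91, 84, 82, 84, 96, 107, 102, 88, 83, 82, 82, 85, 92, 95, 82, 68, 64, 64, 62, 61, 71, 87, 95, 95, 94, 96, 98, 100, 102, 102, 102, 101, 101, 102, 103]
row250 [119, 116, 113, 110, 109, 108, 108, 108, 108, 108, 106, 100, 88, 71, 53, 39, 32, 32, 42, 65, 89, 103, 106, 106, 106, 106, 106] [102, 102, 102, 102, 102, 102, 102, 102, 101, 105, 122, 153, 176, 183, 183, 181, 171, 150, 131, 124, 125, 127, 131, 135, 136, 135, 133, 132, 131, 131, 132, 131] row100 [1, 1, 1, 1, 1, 1, 1, 1, 1, 4, 16, 36, 53, 57, 57, 56, 57, 69, 90, 108, 114, 115, 114, 114, 114, 114, 114, 114, 113, 113] col250 [176, 176, 177, 177, 178, 178, 178, 169, 141, 105, 84, 80, 86, 101, 118, 126, 127, 127, 127, 128, 128, 128] bed [127, 126, 125, 125, 126, 127, 126, 123, 124, 127, 128, 127, 126, 125]
```

```bash
python3 - <<'E'
from edges import *
im=cv2.imread('pics/w1.png');c=pickle.load(open('w1.pkl','rb'))
g=cv2.GaussianBlur(cv2.cvtColor(im,cv2.COLOR_BGR2GRAY),(3,3),0)
red=cv2.GaussianBlur(cv2.subtract(im[:,:,2],im[:,:,1]),(3,3),0)
L={}
for n,gg,ax,r,lo,hi,z in[('fence48',g,0,range(160,375),31,36,.048),('fence72',g,0,range(160,375),26,31,.072),
  ('stop48',red,1,range(45,170),375,386,.048),
  ('front',g,0,range(190,345),215,221,.0715),('right',g,1,range(220,300),346,356,.0715),('left',g,1,range(216,243),172,186,.0715)]:
    p=edge(gg,ax,r,lo,hi);
    # straddle: stop uses the first step
    o,d,res=fit(c,p,z);L[n]=(o,d);a=np.degrees(np.arctan2(d[1],d[0]));print(n,o.round(4),round(a,2),round(res*1e3,2))
def X(a,b):
    (o,d),(q,e)=L[a],L[b];t=np.linalg.solve(np.c_[d,-e],q-o);return o+t[0]*d
C=X('fence48','stop48');a=L['fence48'][1];u=a*np.sign(a[0]);v=np.array([-u[1],u[0]])
home=C-.075*u-.060*v
F=X('front','right');b=L['front'][1];ub=b*np.sign(b[0]);vb=np.array([-ub[1],ub[0]])
for n in('front','right'):print(n,X(n,'right') if n=='front' else X('front','left'))
W=F-X('front','left');print('width',np.linalg.norm(W))
ctr=F-.075*ub-.06*vb
print('corner',C,'home',home,'u',u,'blank ctr',ctr,'from home jig',(home-ctr)@u,(home-ctr)@v)
E=read_state();p=np.array(E['eef_pos'][:2]);print('tcp->ctr in tool',(ctr-p)@np.array(E['eef_rot'])[:2,:2])
E
```

```text
fence48 [0.5706 0.1025] 13.83 0.04
fence72 [0.5763 0.104 ] 13.81 0.03
stop48 [0.6629 0.0852] -76.07 0.1
front [ 0.5942 -0.043 ] 13.95 0.07
right [ 0.6766 -0.0636] -76.22 0.06
left [ 0.5241 -0.0726] -77.34 0.21
front [ 0.6670711  -0.02492284]
right [ 0.5214828  -0.06108035]
width 0.15001103
corner [0.6535349  0.12288217] home [0.59505355 0.04669206] u [0.97100353 0.23906524] blank ctr [ 0.60874426 -0.10123129] from home jig 0.022069603 0.14690706
tcp->ctr in tool [-0.08370095 -0.01207597]
```

Emit:
send_rows([
  [-0.036,-0.004,0.01,0,0,-0.2,0.085],
  [-0.036,-0.004,0.03,0,0,0,0.085],
  [-0.037,-0.004,0.04,0,0,0,0.085],
  [0,0,0.03,0,0,0,0.085],
  [0,0,0.01,0,0,0,0.085],
  [0,0,0.004,0,0,0,0.085],
  [0,0,0,0,0,0,0.085],
  [0,0,0,0,0,0,0.085],
])

```text
time_s: 3.9
eef_pos: [0.6155, -0.1255, 0.0977]
eef_rot: [[-0.236, 0.972, 0.002], [0.972, 0.236, 0.0], [-0.0, 0.002, -1.0]]
ft_force: [0.6, -0.3, 1.0]
grip_width: 0.085
finger_force: 0.0
```

Emit:
send_rows([
  [0,0,0.001,0,0,0,0.085],
  [0,0,0,0,0,0,0.085],
])

```text
time_s: 4.15
eef_pos: [0.6149, -0.1257, 0.0958]
eef_rot: [[-0.236, 0.972, 0.0], [0.972, 0.236, 0.0], [-0.0, 0.0, -1.0]]
ft_force: [-1.2, -0.6, 0.1]
grip_width: 0.085
finger_force: 0.0
```

Emit:
send_rows([
  [0,0,0.001,0,0,0,0.085],
  [0,0,0.001,0,0,0,0.085],
  [0,0,0,0,0,0,0.085],
])

```text
time_s: 4.53
eef_pos: [0.6147, -0.1259, 0.0934]
eef_rot: [[-0.235, 0.972, -0.0], [0.972, 0.235, 0.0], [0.0, -0.0, -1.0]]
ft_force: [-0.4, -0.2, -0.6]
grip_width: 0.0849
finger_force: 0.0
```

Emit:
send_rows([
  [0,0,0.001,0,0,0,0.085],
  [0,0,0,0,0,0,0.085],
])

```text
time_s: 4.78
eef_pos: [0.6147, -0.1258, 0.0924]
eef_rot: [[-0.236, 0.972, -0.0], [0.972, 0.236, 0.0], [0.0, -0.0, -1.0]]
ft_force: [-1.2, -0.0, -0.1]
grip_width: 0.0849
finger_force: 0.0
```

Emit:
send_rows([
  [0,0,0.0005,0,0,0,0.085],
  [0,0,0,0,0,0,0.085],
])

```text
time_s: 5.03
eef_pos: [0.6147, -0.1258, 0.092]
eef_rot: [[-0.236, 0.972, -0.0], [0.972, 0.236, 0.0], [0.0, -0.0, -1.0]]
ft_force: [0.1, -0.7, -0.5]
grip_width: 0.0852
finger_force: 0.0
```

Emit:
send_rows([
  [0,0,0.0005,0,0,0,0.085],
  [0,0,0,0,0,0,0.085],
])

```text
time_s: 5.28
eef_pos: [0.6148, -0.1258, 0.0916]
eef_rot: [[-0.236, 0.972, 0.0], [0.972, 0.236, 0.0], [0.0, 0.0, -1.0]]
ft_force: [-0.4, 0.2, 0.2]
grip_width: 0.0851
finger_force: 0.4
```

Emit:
send_rows([
  [0,0,0.0005,0,0,0,0.085],
  [0,0,0,0,0,0,0.085],
])

```text
time_s: 5.52
eef_pos: [0.6149, -0.1258, 0.0915]
eef_rot: [[-0.236, 0.972, 0.0], [0.972, 0.236, 0.0], [0.0, 0.0, -1.0]]
ft_force: [-1.6, 0.2, 6.3]
grip_width: 0.0853
finger_force: 3.0
```

Emit:
send_rows([
  [0,0,0.0003,0,0,0,0.085],
  [0,0,0,0,0,0,0.085],
])

```text
time_s: 5.78
eef_pos: [0.6148, -0.1259, 0.0915]
eef_rot: [[-0.236, 0.972, 0.0], [0.972, 0.236, 0.0], [0.0, 0.0, -1.0]]
ft_force: [-3.6, 0.8, 9.1]
grip_width: 0.0851
finger_force: 4.5
```

Emit:
send_rows([
  [0.001,0,-0.00015,0,0,0,0.085],
  [0.002,0.0003,0,0,0,0,0.085],
  [0.003,0.0004,0,0,0,0,0.085],
  [0.003,0.0004,0,0,0,0,0.085],
])

```text
time_s: 6.28
eef_pos: [0.6142, -0.1178, 0.0915]
eef_rot: [[-0.235, 0.972, 0.001], [0.972, 0.235, -0.001], [-0.002, 0.001, -1.0]]
ft_force: [-0.7, -3.4, 6.2]
grip_width: 0.0854
finger_force: 3.0
```

Emit:
send_rows([
  [0.003,0.0004,0,0,0,0,0.085],
  [0.003,0.0004,0,0,0,0,0.085],
  [0.003,0.0004,0,0,0,0,0.085],
])

```text
time_s: 6.65
eef_pos: [0.6133, -0.1088, 0.0915]
eef_rot: [[-0.235, 0.972, 0.002], [0.972, 0.235, -0.001], [-0.002, 0.001, -1.0]]
ft_force: [-0.0, -3.2, 6.1]
grip_width: 0.0848
finger_force: 3.0
```

```bash
python3 - <<'E'
from h import *
s=read_state();print(s['time_s'],s['eef_pos'],s['ft_force'])
a=cv2.imread('pics/top0.png')[130:255,205:365];b=grab_frame('top')[:,:,::-1];cv2.imwrite('pics/top1.png',b)
im=grab_frame('side')[:,:,::-1][150:310,190:390]
cv2.imwrite('pics/s1.png',cv2.resize(im,None,fx=3.7,fy=3.7,interpolation=cv2.INTER_CUBIC))
E
```

```text
6.65 [ 0.61332686 -0.10876375  0.09154184] [-0.03973747 -3.19442158  6.09517574]
```

View pics/s1.png

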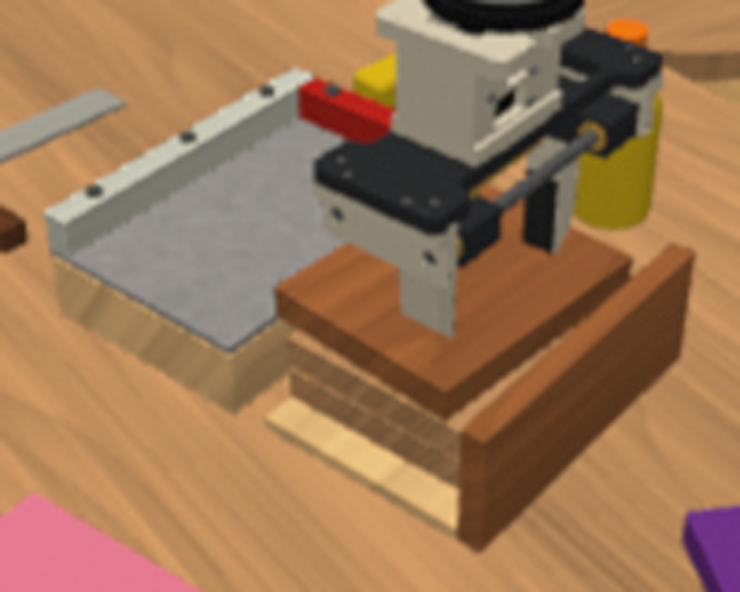

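The side view shows that only the top blank moved, with its rear edge now clear of the wall. The lower two are still aligned at crop (370,410). I'll carry on dragging.

Emit:
send_rows([
  [0.003,0.0005,0,0,0,0,0.085],
  [0.003,0.0005,0,0,0,0,0.085],
  [0.003,0.0005,0,0,0,0,0.085],
  [0.003,0.0005,0,0,0,0,0.085],
  [0.003,0.0005,0,0,0,0,0.085],
  [0.003,0.0005,0,0,0,0,0.085],
])

```text
time_s: 7.5
eef_pos: [0.612, -0.0905, 0.0915]
eef_rot: [[-0.235, 0.972, 0.002], [0.972, 0.235, -0.001], [-0.002, 0.001, -1.0]]
ft_force: [0.4, -3.2, 4.8]
grip_width: 0.0851
finger_force: 3.0
```

Emit:
send_rows([
  [0.003,0.0005,0,0,0,0,0.085],
  [0.003,0.0005,0,0,0,0,0.085],
  [0.003,0.0005,0,0,0,0,0.085],
  [0.003,0.0005,0,0,0,0,0.085],
  [0.003,0.0005,0,0,0,0,0.085],
  [0.003,0.0005,0,0,0,0,0.085],
])

```text
time_s: 8.25
eef_pos: [0.6108, -0.0723, 0.0915]
eef_rot: [[-0.235, 0.972, 0.002], [0.972, 0.235, -0.001], [-0.001, 0.001, -1.0]]
ft_force: [0.9, -2.8, 6.5]
grip_width: 0.0849
finger_force: 3.0
```

Emit:
send_rows([
  [0.003,0.0005,0,0,0,0,0.085],
  [0.003,0.0005,0,0,0,0,0.085],
  [0.003,0.0005,0,0,0,0,0.085],
  [0.003,0.0005,0,0,0,0,0.085],
  [0.003,0.0005,0,0,0,0,0.085],
])

```text
time_s: 8.88
eef_pos: [0.6097, -0.0571, 0.0915]
eef_rot: [[-0.235, 0.972, 0.002], [0.972, 0.235, -0.001], [-0.001, 0.001, -1.0]]
ft_force: [0.1, -2.6, 6.0]
grip_width: 0.0852
finger_force: 3.0
```

Emit:
send_rows([
  [0.003,0.0005,0,0,0,0,0.085],
  [0.003,0.0005,0,0,0,0,0.085],
])

```text
time_s: 9.12
eef_pos: [0.6092, -0.051, 0.0915]
eef_rot: [[-0.235, 0.972, 0.002], [0.972, 0.235, -0.001], [-0.001, 0.001, -1.0]]
ft_force: [0.3, -1.7, 6.3]
grip_width: 0.0851
finger_force: 3.0
```

Emit:
send_rows([
  [0.003,0.0005,0,0,0,0,0.085],
  [0.003,0.0005,0,0,0,0,0.085],
])

```text
time_s: 9.38
eef_pos: [0.6088, -0.0449, 0.0915]
eef_rot: [[-0.235, 0.972, 0.002], [0.972, 0.235, -0.001], [-0.001, 0.001, -1.0]]
ft_force: [0.3, -2.3, 6.1]
grip_width: 0.0849
finger_force: 3.1
```

Emit:
send_rows([
  [0.003,0.0004,0,0,0,0,0.085],
  [0.003,0.0004,0,0,0,0,0.085],
])

```text
time_s: 9.62
eef_pos: [0.6082, -0.0389, 0.0915]
eef_rot: [[-0.235, 0.972, 0.002], [0.972, 0.235, -0.001], [-0.001, 0.001, -1.0]]
ft_force: [0.3, -2.7, 6.4]
grip_width: 0.0848
finger_force: 3.0
```

Emit:
send_rows([
  [0.003,0.0004,0,0,0,0,0.085],
  [0.003,0.0004,0,0,0,0,0.085],
])

```text
time_s: 9.88
eef_pos: [0.6076, -0.0327, 0.0915]
eef_rot: [[-0.235, 0.972, 0.002], [0.972, 0.235, -0.001], [-0.001, 0.002, -1.0]]
ft_force: [0.4, -3.2, 5.3]
grip_width: 0.085
finger_force: 2.5
```

Emit:
send_rows([
  [0.002,0.0003,0.0001,0,0,0,0.085],
  [0.002,0.0003,0.0002,0,0,0,0.085],
])

```text
time_s: 10.12
eef_pos: [0.6073, -0.0288, 0.0913]
eef_rot: [[-0.235, 0.972, 0.002], [0.972, 0.235, -0.001], [-0.001, 0.002, -1.0]]
ft_force: [0.4, -2.5, 7.0]
grip_width: 0.085
finger_force: 3.5
```

Emit:
send_rows([
  [0.002,0.0003,0.0002,0,0,0,0.085],
  [0.002,0.0003,0.0002,0,0,0,0.085],
])

```text
time_s: 10.38
eef_pos: [0.6071, -0.025, 0.0911]
eef_rot: [[-0.235, 0.972, 0.002], [0.972, 0.235, -0.001], [-0.002, 0.002, -1.0]]
ft_force: [0.0, -3.6, 7.9]
grip_width: 0.0847
finger_force: 4.2
```

Emit:
send_rows([
  [0.003,0.0004,0.0001,0,0,0,0.085],
  [0.003,0.0004,0.0001,0,0,0,0.085],
])

```text
time_s: 10.62
eef_pos: [0.6063, -0.0193, 0.0908]
eef_rot: [[-0.235, 0.972, 0.002], [0.972, 0.235, -0.001], [-0.002, 0.002, -1.0]]
ft_force: [-0.4, -4.6, 8.2]
grip_width: 0.0852
finger_force: 4.1
```

Emit:
send_rows([
  [0.003,0.0004,0.0001,0,0,0,0.085],
  [0.003,0.0004,0.0001,0,0,0,0.085],
])

```text
time_s: 10.88
eef_pos: [0.6055, -0.0134, 0.0906]
eef_rot: [[-0.234, 0.972, 0.002], [0.972, 0.234, -0.001], [-0.002, 0.001, -1.0]]
ft_force: [-0.5, -4.3, 8.9]
grip_width: 0.0851
finger_force: 4.3
```

Emit:
send_rows([
  [0.003,0.0003,-0.0001,0,0,0,0.085],
  [0.003,0.0003,0,0,0,0,0.085],
])

```text
time_s: 11.12
eef_pos: [0.6046, -0.0069, 0.0904]
eef_rot: [[-0.235, 0.972, 0.001], [0.972, 0.235, -0.001], [-0.001, 0.001, -1.0]]
ft_force: [0.0, -3.5, 5.0]
grip_width: 0.0847
finger_force: 2.7
```

Emit:
send_rows([
  [0.003,0.0003,0,0,0,0,0.085],
  [0.003,0.0003,0,0,0,0,0.085],
])

```text
time_s: 11.38
eef_pos: [0.6037, -0.0004, 0.0902]
eef_rot: [[-0.235, 0.972, 0.001], [0.972, 0.235, -0.0], [-0.001, 0.001, -1.0]]
ft_force: [0.2, -3.0, 4.7]
grip_width: 0.0848
finger_force: 2.4
```

Emit:
send_rows([
  [0.002,0.0002,0.0002,0,0,0,0.085],
  [0.002,0.0002,0.0002,0,0,0,0.085],
])

```text
time_s: 11.62
eef_pos: [0.603, 0.0031, 0.09]
eef_rot: [[-0.235, 0.972, 0.001], [0.972, 0.235, -0.001], [-0.001, 0.001, -1.0]]
ft_force: [-0.9, -4.1, 9.1]
grip_width: 0.0852
finger_force: 4.5
```

Emit:
send_rows([
  [0.002,0.0002,0.0001,0,0,0,0.085],
  [0.002,0.0002,0.0001,0,0,0,0.085],
])

```text
time_s: 11.88
eef_pos: [0.6024, 0.0068, 0.0899]
eef_rot: [[-0.235, 0.972, 0.001], [0.972, 0.235, -0.001], [-0.001, 0.001, -1.0]]
ft_force: [-1.4, -4.9, 10.4]
grip_width: 0.0849
finger_force: 4.7
```

```bash
python3 - <<'E'
from h import *
import pickle
s=read_state();w=camera_info('wrist');im=grab_frame('wrist')[:,:,::-1]
cv2.imwrite('pics/w2.png',im);pickle.dump(w,open('w2.pkl','wb'));print(s['ft_force'])
E
```

```text
[-1.36559099 -4.93673601 10.37852148]
```

View pics/w2.png

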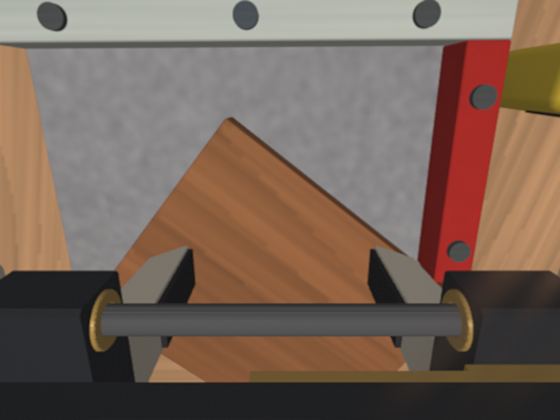

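The wrist view shows the blank turned about 35°: its corner is at (229,120) and its right edge runs to (410,255). I'll release it and look from above.

Emit:
send_rows([
  [0,0,-0.01,0,0,0,0.085],
  [-0.005,0,-0.04,0,0,0,0.085],
  [-0.02,0,-0.05,0,0,0,0.085],
  [-0.02,0,-0.05,0,0,0,0.085],
  [-0.02,0,-0.02,0,0,0,0.085],
  [0,0,0,0,0,0,0.085],
  [0,0,0,0,0,0,0.085],
])

```text
time_s: 12.8
eef_pos: [0.6166, -0.0536, 0.2578]
eef_rot: [[-0.237, 0.972, -0.002], [0.972, 0.237, 0.001], [0.002, -0.002, -1.0]]
ft_force: [0.3, 0.8, -0.8]
grip_width: 0.0852
finger_force: 0.0
```

```bash
python3 - <<'E'
from h import *
import pickle
s=read_state();w=camera_info('wrist');im=grab_frame('wrist')[:,:,::-1]
cv2.imwrite('pics/w3.png',im);pickle.dump(w,open('w3.pkl','wb'));print(s['eef_pos'],s['ft_force'])
im=grab_frame('side')[:,:,::-1]
cv2.imwrite('pics/s3.png',im)
v=np.zeros((420,800,3),np.uint8);v[:,:560]=cv2.imread('pics/w3.png');v[:168,560:]=cv2.resize(im[160:300,190:390],(240,168));cv2.imwrite('pics/v3.png',v)
E
```

```text
[ 0.61661846 -0.05356086  0.2577995 ] [ 0.27188485  0.81030023 -0.77372666]
```

View pics/v3.png

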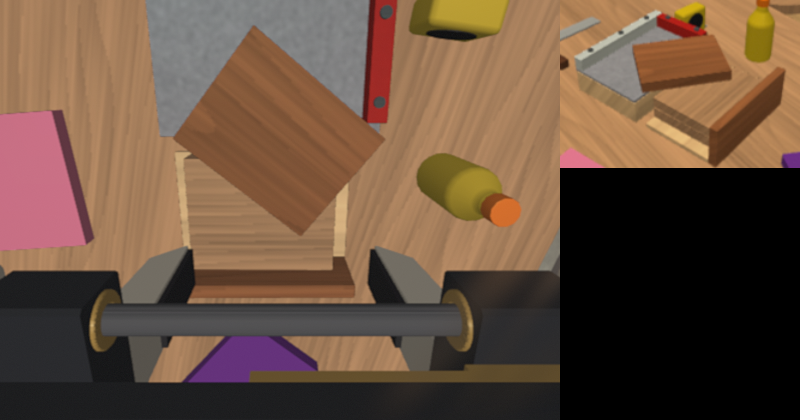

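The view shows the blank's corners at (254,26), (384,140), (301,236) and (173,138), so it's turned about 40°. It bridges the bed and the stack. blank_b still looks to be in place at (265,220). I'll measure the pose.

```bash
cat >> h.py <<'E'
a=np.radians(13.85);U=np.array([np.cos(a),np.sin(a)]);V=np.array([-U[1],U[0]]);HOME=np.array([.59505,.04669])
def jig(p):return np.array([(p-HOME)@U,(p-HOME)@V])*1e3
E
python3 - <<'E'
from h import *
import pickle
c=pickle.load(open('w3.pkl','rb'))
im=cv2.imread('pics/w3.png');
q=np.array([[254,26],[384,140],[301,236],[173,138]],np.float32)
g=cv2.cvtColor(im,cv2.COLOR_BGR2GRAY);q=cv2.cornerSubPix(g,q.copy(),(4,4),(-1,-1),(3,30,.01))
P=np.array([ray(c,*x,z)[:2] for x,z in zip(q,(.068,.0695,.0712,.0695))])
print(q.round(1).tolist(),[jig(p).round(1) for p in P])
for i in range(4):d=P[(i+1)%4]-P[i];print(np.linalg.norm(d),np.degrees(np.arctan2(*(np.array([d@V,d@U])))))
print('centre',P.mean(0),jig(P.mean(0)))
s=read_state();print('tcp->ctr tool',(P.mean(0)-s['eef_pos'][:2])@np.array(s['eef_rot'])[:2,:2])
# blank_b: left/front corners and edges at z ~.0515
for n,u,v in(('b left front',190,158),('left rear',195,268),('right rear',333,257),('wall',195,270)):print(n,jig(ray(c,u,v,.0515)[:2]).round(1))
print('expected b centre jig',(-22,-147))
print('stack colour rows', g[200,170:215].tolist(), g[225,322:360].tolist())
E
```

```text
[[253.1999969482422, 24.200000762939453], [385.5, 139.10000610351562], [300.3999938964844, 236.10000610351562], [172.1999969482422, 137.5]] [array([-24.4,  29.9]), array([ 92.8, -65.1]), array([  16.8, -159.2]), array([-100.3,  -62.9])]
0.15090714747527748 -39.031321752020254
0.12095530546586516 -128.9058225985662
0.15166252360696234 140.55204580205697
0.11985318171800034 50.73614017392588
centre [ 0.60678762 -0.0166433 ] [ -3.76442561 -64.30169205]
tcp->ctr tool [ 0.03809518 -0.00078607]
b left front [-90.3 -85. ]
left rear [ -94.7 -204.2]
right rear [  52.8 -191.8]
wall [ -94.9 -206.6]
expected b centre jig (-22, -147)
stack colour rows [145, 145, 143, 143, 143, 145, 146, 143, 136, 149, 168, 174, 173, 174, 175, 172, 157, 134, 124, 125, 125, 125, 125, 125, 125, 125, 125, 125, 125, 126, 125, 124, 126, 125, 125, 126, 126, 125, 124, 125, 126, 126, 126, 126, 126] [133, 132, 132, 132, 133, 132, 133, 132, 133, 133, 131, 130, 142, 167, 182, 183, 183, 182, 183, 182, 182, 184, 183, 171, 144, 130, 136, 135, 134, 132, 132, 131, 130, 129, 125, 124, 127, 130]
```

Pose in home coordinates: centre (−4,−64) mm, yaw −39°. The front edge is against the stop's end and the rear is propped about 4.6 mm up on blank_b, a tilt of about 2.3°.

Plan:
1. Match the tilt and yaw with the tool.
2. Press at the centre and slide −u, clear of the stop.
3. Twist the blank back square.

Emit:
send_rows([
  [0.0135,0,0.04,0,0,0,0.085],
  [0.0135,0,0.04,0,0,0,0.085],
  [0.0135,-0.001,0.04,0,0,0,0.085],
  [0,0,0,0,-2.3,0,0.085],
  [0,0,0,0,0,9.8,0.085],
  [0,0,0,0,0,9.8,0.085],
  [0,0,0,0,0,9.8,0.085],
  [0,0,0,0,0,9.8,0.085],
  [0,0,0.03,0,0,0,0.085],
  [0,0,0.012,0,0,0,0.085],
  [0,0,0,0,0,0,0.085],
  [0,0,0,0,0,0,0.085],
])

```text
time_s: 14.4
eef_pos: [0.6076, -0.0178, 0.0979]
eef_rot: [[0.432, 0.902, 0.01], [0.901, -0.431, -0.039], [-0.031, 0.026, -0.999]]
ft_force: [0.2, 0.2, 0.3]
grip_width: 0.0852
finger_force: 0.0
```

```bash
python3 - <<'E'
from h import *
s=read_state();E=np.array(s['eef_rot']);p=np.array(s['eef_pos'])
print('tip jig',jig((p+.019*E[:,2])[:2]),'z',p[2],'normal tilt u,v deg',np.degrees([-E[:2,2]@U,-E[:2,2]@V]),'yaw',np.degrees(np.arctan2(E[:2,1]@V,E[:2,1]@U)),s['ft_force'],s['time_s'])
E
```

```text
tip jig [ -3.22273418 -66.38953441] z 0.09786030409023515 normal tilt u,v deg [-0.02277603  2.30720419] yaw -39.40147305238042 [0.19063201 0.21164757 0.31150357] 14.4
```

Emit:
send_rows([
  [0.001,0,0.003,0,0,0,0.085],
  [0.001,0,0.002,0,0,0,0.085],
  [0,0,0.001,0,0,0,0.085],
  [0,0,0,0,0,0,0.085],
])

```text
time_s: 14.9
eef_pos: [0.6082, -0.0162, 0.0912]
eef_rot: [[0.432, 0.902, 0.009], [0.901, -0.431, -0.039], [-0.031, 0.025, -0.999]]
ft_force: [0.2, -0.8, 0.4]
grip_width: 0.0852
finger_force: 0.0
```

Emit:
send_rows([
  [0,0,0.0006,0,0,0,0.085],
  [0,0,0,0,0,0,0.085],
])

```text
time_s: 15.15
eef_pos: [0.6083, -0.0163, 0.0909]
eef_rot: [[0.432, 0.902, 0.01], [0.901, -0.431, -0.039], [-0.031, 0.025, -0.999]]
ft_force: [-0.8, -0.2, 2.5]
grip_width: 0.0852
finger_force: 1.2
```

Emit:
send_rows([
  [0,0,0.0004,0,0,0,0.085],
  [0,0,0,0,0,0,0.085],
])

```text
time_s: 15.4
eef_pos: [0.6083, -0.0162, 0.0907]
eef_rot: [[0.432, 0.902, 0.01], [0.901, -0.431, -0.039], [-0.031, 0.025, -0.999]]
ft_force: [-1.2, 0.7, 7.7]
grip_width: 0.0853
finger_force: 3.5
```

Emit:
send_rows([
  [-0.0012,-0.0011,0,0,0,0,0.085],
  [-0.0024,-0.0022,0,0,0,0,0.085],
  [-0.0024,-0.0022,0,0,0,0,0.085],
])

```text
time_s: 15.78
eef_pos: [0.6015, -0.0192, 0.0909]
eef_rot: [[0.432, 0.902, 0.012], [0.901, -0.431, -0.039], [-0.03, 0.027, -0.999]]
ft_force: [2.0, 1.6, 6.0]
grip_width: 0.0849
finger_force: 2.7
```

Emit:
send_rows([
  [-0.0024,-0.0022,0,0,0,0,0.085],
  [-0.0024,-0.0022,0,0,0,0,0.085],
  [-0.0024,-0.0022,0,0,0,0,0.085],
])

```text
time_s: 16.15
eef_pos: [0.5924, -0.0229, 0.0909]
eef_rot: [[0.432, 0.902, 0.011], [0.901, -0.431, -0.039], [-0.03, 0.027, -0.999]]
ft_force: [2.5, 1.9, 5.1]
grip_width: 0.085
finger_force: 2.7
```

Emit:
send_rows([
  [-0.0024,-0.0022,0.0001,0,0,0,0.085],
  [-0.0024,-0.0022,0,0,0,0,0.085],
  [-0.0012,-0.001,0,0,0,0,0.085],
])

```text
time_s: 16.52
eef_pos: [0.585, -0.026, 0.0909]
eef_rot: [[0.432, 0.902, 0.012], [0.901, -0.431, -0.039], [-0.03, 0.027, -0.999]]
ft_force: [2.4, 0.3, 6.3]
grip_width: 0.0849
finger_force: 2.9
```

```bash
python3 - <<'E'
from h import *
s=read_state();E=np.array(s['eef_rot']);p=np.array(s['eef_pos'])
print('tip jig',jig((p+.019*E[:,2])[:2]),s['ft_force'],s['ft_torque'],s['time_s'])
v=np.zeros((420,800,3),np.uint8);v[:,:560]=grab_frame('wrist')[:,:,::-1]
v[:200,560:]=cv2.resize(grab_frame('side')[:,:,::-1][150:310,190:382],(240,200));v[200:400,560:]=cv2.resize(grab_frame('top')[:,:,::-1][120:280,200:392],(240,200));cv2.imwrite('pics/v4.png',v)
E
```

```text
tip jig [-27.16457841 -68.9721147 ] [2.38079925 0.29213212 6.28266102] [ 0.28302059 -0.197807   -0.07729928] 16.525
```

View pics/v4.png

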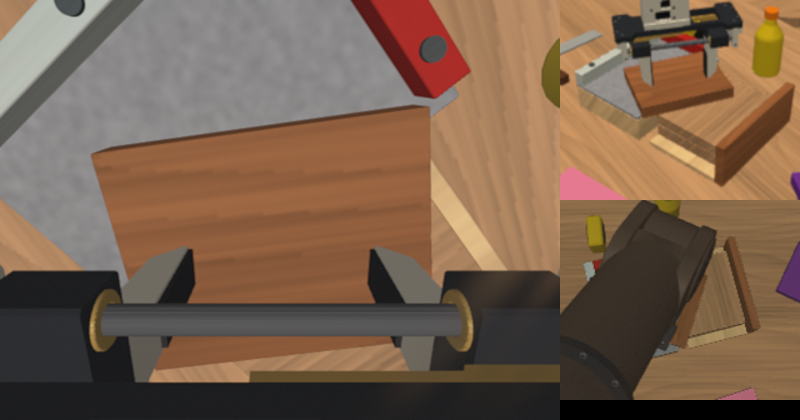

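The blank followed the tool, turning about 8° further the right way (yaw ≈ −31°). Its corner at (428,108) is clear of the stop's end at (435,97), so I'll twist it square now.

Emit:
send_rows([
  [0,0,0,0,0,-2,0.085],
  [0,0,0,0,0,-4,0.085],
  [0,0,0,0,0,-4,0.085],
])

```text
time_s: 17.05
eef_pos: [0.5844, -0.026, 0.0908]
eef_rot: [[0.267, 0.964, 0.01], [0.963, -0.266, -0.039], [-0.035, 0.02, -0.999]]
ft_force: [-0.1, 0.3, 6.5]
grip_width: 0.0851
finger_force: 3.5
```

Emit:
send_rows([
  [0,0,0.0001,0,0,-4,0.085],
  [0,0,0,0,0,-4,0.085],
  [0,0,0,0,0,-3,0.085],
])

```text
time_s: 17.42
eef_pos: [0.5844, -0.0265, 0.0907]
eef_rot: [[0.079, 0.997, 0.01], [0.996, -0.078, -0.039], [-0.038, 0.014, -0.999]]
ft_force: [-0.2, -1.4, 6.9]
grip_width: 0.085
finger_force: 3.5
```

Emit:
send_rows([
  [0,0,0,0,0,-4,0.085],
  [0,0,0,0,0,-4,0.085],
  [0,0,0,0,0,-2,0.085],
])

```text
time_s: 17.8
eef_pos: [0.5844, -0.0267, 0.0907]
eef_rot: [[-0.095, 0.995, 0.011], [0.995, 0.095, -0.039], [-0.04, 0.007, -0.999]]
ft_force: [0.2, -0.4, 6.5]
grip_width: 0.0855
finger_force: 3.3
```

```bash
python3 - <<'E'
from h import *
import pickle
s=read_state();E=np.array(s['eef_rot']);p=np.array(s['eef_pos']);w=camera_info('wrist')
print('tip jig',jig((p+.019*E[:,2])[:2]),'yaw',np.degrees(np.arctan2(E[:2,1]@V,E[:2,1]@U)),s['ft_force'],s['time_s'])
im=grab_frame('wrist')[:,:,::-1];cv2.imwrite('pics/w5.png',im);pickle.dump(w,open('w5.pkl','wb'))
E
```

```text
tip jig [-27.89011778 -69.48597076] yaw -8.370881998214433 [ 0.15012507 -0.42044222  6.46572378] 17.8
```

View pics/w5.png

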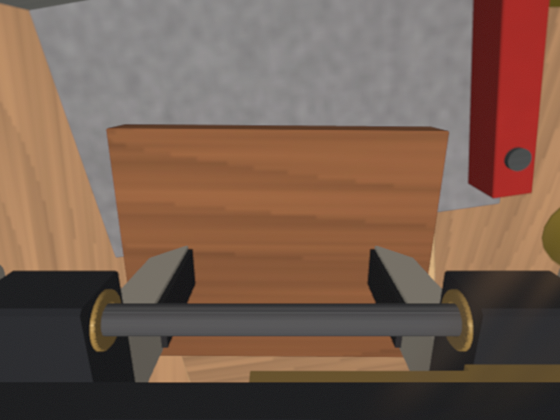

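The blank is now square to the tool (front edge at row 129–131, columns 110–445), at about −8.5° to the jig. I'll turn the rest, then re-press ahead of its centre so that it tows stably.

Emit:
send_rows([
  [0,0,0,0,0,-3,0.085],
  [0,0,0,0,0,-3,0.085],
  [0,0,0,0,0,-2.6,0.085],
  [0,0,0,0,0,0,0.085],
])

```text
time_s: 18.35
eef_pos: [0.5843, -0.0264, 0.0906]
eef_rot: [[-0.243, 0.97, 0.01], [0.969, 0.243, -0.039], [-0.04, 0.0, -0.999]]
ft_force: [-0.6, 0.5, 5.9]
grip_width: 0.0854
finger_force: 3.3
```

```bash
cat > bl.py <<'E'
from edges import *
def look(tag,zf):
    s=read_state();E=np.array(s['eef_rot']);p=np.array(s['eef_pos']);w=camera_info('wrist')
    im=grab_frame('wrist')[:,:,::-1];cv2.imwrite(f'pics/{tag}.png',im);pickle.dump(w,open(tag+'.pkl','wb'))
    print('tip',jig((p+.019*E[:,2])[:2]).round(1),'yaw',np.degrees(np.arctan2(E[:2,1]@V,E[:2,1]@U)).round(2),s['ft_force'].round(1),s['time_s'])
    h=cv2.cvtColor(im,cv2.COLOR_BGR2HSV);m=((h[:,:,0]<18)&(h[:,:,1]>90)&(h[:,:,2]>60)&(h[:,:,2]<230)).astype(np.uint8)
    m=cv2.morphologyEx(m,cv2.MORPH_OPEN,np.ones((5,5)))
    # front edge: first long run of brown going up from row 240
    pts=[]
    for u in range(200,365,4):
        v=240
        while v>0 and m[v,u]:v-=1
        pts.append((u,v+1))
    o,d,r=fit(w,pts,zf);d=d*np.sign(d[0]);a=np.degrees(np.arctan2(d@V,d@U))
    print('front rows',pts[0],pts[-1],'jig front v at mid',jig(o).round(1),'yaw',a.round(2),'res mm',(r*1e3).round(2))
    v=230;row=m[v];l=280;
    while l>0 and row[l]:l-=1
    k=280
    while k<559 and row[k]:k+=1
    for u in(l,k):print('side',u,jig(ray(w,u,v,zf)[:2]).round(1))
E
python3 -c "
from bl import *
look('w6',.0685)"
```

```text
tip [-27.9 -69.1] yaw 0.2 [-0.6  0.5  5.9] 18.35
front rows (200, 124) (364, 127) jig front v at mid [-26.2  -2.2] yaw -1.05 res mm 0.1
side 120 [-104.2  -52.2]
side 435 [ 47.8 -52. ]
```

Emit:
send_rows([
  [0,0,-0.004,0,0,1,0.085],
  [0.012,0,0,0,0,0,0.085],
  [0.012,0,0,0,0,0,0.085],
  [0,0,0.003,0,0,0,0.085],
  [0,0,0.0008,0,0,0,0.085],
  [0,0,0,0,0,0,0.085],
])

```text
time_s: 19.15
eef_pos: [0.579, -0.0027, 0.0895]
eef_rot: [[-0.225, 0.974, 0.01], [0.974, 0.225, -0.039], [-0.04, 0.001, -0.999]]
ft_force: [-0.6, 1.3, 1.5]
grip_width: 0.085
finger_force: 0.8
```

Emit:
send_rows([
  [0,0,0.0005,0,0,0,0.085],
  [0,0,0,0,0,0,0.085],
])

```text
time_s: 19.4
eef_pos: [0.579, -0.0028, 0.0894]
eef_rot: [[-0.225, 0.974, 0.01], [0.974, 0.225, -0.039], [-0.04, 0.001, -0.999]]
ft_force: [-1.3, 2.5, 7.0]
grip_width: 0.0849
finger_force: 3.8
```

Emit:
send_rows([
  [0.002,0,0,0,0,-0.5,0.085],
  [0.003,0.0003,-6e-05,0,0,-0.5,0.085],
  [0.003,0.0003,-6e-05,0,0,0,0.085],
])

```text
time_s: 19.77
eef_pos: [0.5781, 0.0041, 0.0893]
eef_rot: [[-0.241, 0.97, 0.011], [0.97, 0.241, -0.04], [-0.041, 0.001, -0.999]]
ft_force: [0.1, -3.0, 5.1]
grip_width: 0.0848
finger_force: 2.8
```

Emit:
send_rows([
  [0.003,0.0003,-6e-05,0,0,0,0.085],
  [0.003,0.0003,-6e-05,0,0,0,0.085],
  [0.003,0.0003,-6e-05,0,0,0,0.085],
])

```text
time_s: 20.15
eef_pos: [0.5768, 0.0131, 0.089]
eef_rot: [[-0.241, 0.97, 0.011], [0.97, 0.241, -0.04], [-0.041, 0.001, -0.999]]
ft_force: [0.3, -2.2, 6.7]
grip_width: 0.0846
finger_force: 2.8
```

```bash
python3 -c "
from bl import *
look('w7',.0685)"
```

```text
tip [-25.7 -29. ] yaw 0.11 [ 0.3 -2.2  6.7] 20.15
front rows (200, 176) (364, 178) jig front v at mid [-25.2  15.3] yaw -0.54 res mm 0.1
side 120 [-101.2  -11.2]
side 435 [ 49.3 -11.3]
```

Emit:
send_rows([
  [0.003,0.0006,-5e-05,0,0,0,0.085],
  [0.003,0.0006,-5e-05,0,0,0,0.085],
  [0.003,0.0006,-5e-05,0,0,0,0.085],
  [0.003,0.0006,-5e-05,0,0,0,0.085],
])

```text
time_s: 20.7
eef_pos: [0.5763, 0.0252, 0.0889]
eef_rot: [[-0.241, 0.97, 0.011], [0.97, 0.241, -0.04], [-0.042, 0.001, -0.999]]
ft_force: [0.2, -2.5, 6.9]
grip_width: 0.085
finger_force: 3.4
```

Emit:
send_rows([
  [0.003,0.0006,0,0,0,0,0.085],
  [0.003,0.0006,0,0,0,0,0.085],
])

```text
time_s: 20.95
eef_pos: [0.5762, 0.0312, 0.0888]
eef_rot: [[-0.241, 0.971, 0.011], [0.97, 0.241, -0.04], [-0.042, 0.001, -0.999]]
ft_force: [0.2, -4.0, 8.0]
grip_width: 0.0851
finger_force: 4.2
```

Emit:
send_rows([
  [0.003,0.0006,-0.0001,0,0,0,0.085],
  [0.003,0.0006,0,0,0,0,0.085],
])

```text
time_s: 21.2
eef_pos: [0.576, 0.0372, 0.0887]
eef_rot: [[-0.241, 0.971, 0.011], [0.97, 0.241, -0.04], [-0.042, 0.001, -0.999]]
ft_force: [-0.1, -2.5, 8.2]
grip_width: 0.0851
finger_force: 4.4
```

Emit:
send_rows([
  [0.003,0.0006,0,0,0,0,0.085],
  [0.003,0.0006,0,0,0,0,0.085],
])

```text
time_s: 21.45
eef_pos: [0.5747, 0.0444, 0.0876]
eef_rot: [[-0.242, 0.97, 0.009], [0.97, 0.242, -0.039], [-0.04, -0.0, -0.999]]
ft_force: [0.2, -2.5, 3.4]
grip_width: 0.085
finger_force: 2.0
```

Emit:
send_rows([
  [0,0,-0.03,0,0,0,0.085],
  [-0.01,0,-0.03,0,2.3,0,0.085],
  [-0.01,0,-0.01,0,0,0,0.085],
  [0,0,0,0,0,0,0.085],
])

```text
time_s: 21.95
eef_pos: [0.5792, 0.0269, 0.158]
eef_rot: [[-0.241, 0.971, 0.0], [0.971, 0.241, -0.001], [-0.001, 0.0, -1.0]]
ft_force: [-0.4, 0.4, -0.3]
grip_width: 0.0852
finger_force: 0.0
```

```bash
python3 -c "
from bl import *
look('w8',.068)
g=cv2.cvtColor(cv2.imread('pics/w8.png'),cv2.COLOR_BGR2GRAY)
print(g[200,40:200:1].tolist()); print(g[200,340:480].tolist()); print(g[0:110,280].tolist())"
```

```text
tip [-20.2 -15.5] yaw 0.09 [-0.4  0.4 -0.3] 21.95
front rows (200, 134) (364, 137) jig front v at mid [-27.2  38.3] yaw -0.94 res mm 0.15
side 168 [-96.4 -26.4]
side 386 [ 53.5 -26.5]
[137, 142, 147, 149, 150, 148, 145, 142, 140, 137, 135, 133, 132, 132, 131, 131, 130, 127, 128, 130, 132, 138, 142, 142, 142, 141, 142, 141, 142, 143, 143, 143, 143, 143, 142, 140, 140, 139, 140, 140, 141, 143, 144, 143, 140, 138, 134, 132, 130, 130, 130, 130, 129, 129, 127, 129, 133, 136, 137, 136, 137, 136, 136, 136, 137, 140, 141, 143, 144, 143, 141, 140, 138, 135, 133, 133, 135, 139, 141, 143, 142, 141, 139, 139, 138, 140, 140, 140, 137, 137, 137, 137, 138, 138, 137, 134, 134, 136, 140, 141, 143, 142, 139, 132, 129, 129, 130, 130, 130, 131, 130, 129, 128, 127, 126, 126, 126, 127, 126, 127, 128, 128, 128, 128, 127, 116, 103, 98, 98, 99, 99, 99, 98, 98, 98, 98, 97, 98, 98, 97, 97, 97, 98, 97, 97, 96, 97, 96, 98, 97, 97, 96, 96, 97, 97, 97, 97, 96, 97, 97]
[100, 101, 101, 102, 101, 102, 101, 101, 101, 102, 101, 102, 101, 101, 101, 102, 101, 102, 102, 101, 102, 102, 102, 102, 101, 100, 101, 101, 102, 10
[... 364 characters left out ...]
131, 133, 131, 128, 126, 125, 125, 126, 127, 127, 128, 131, 134, 135, 132, 130, 129, 127, 130, 130, 133, 136, 136, 135, 133, 133, 131, 131, 130, 128]
[140, 140, 139, 139, 138, 139, 137, 138, 137, 137, 137, 136, 136, 136, 138, 139, 144, 146, 148, 148, 148, 148, 148, 148, 148, 148, 147, 147, 146, 147, 145, 145, 144, 144, 144, 143, 143, 142, 142, 141, 141, 141, 141, 140, 140, 139, 139, 138, 137, 137, 137, 137, 137, 136, 137, 137, 138, 137, 138, 138, 138, 138, 138, 138, 139, 139, 137, 137, 155, 173, 180, 181, 181, 180, 182, 181, 181, 180, 179, 174, 165, 156, 148, 144, 142, 145, 153, 161, 174, 180, 182, 182, 182, 182, 182, 182, 182, 179, 164, 138, 131, 136, 137, 135, 133, 132, 133, 132, 133, 135]
```

Emit:
send_rows([
  [0.004,-0.001,0.03,0,0,1,0.085],
  [0,0,0.03,0,0,0,0.085],
  [0,0,0.006,0,0,0,0.085],
  [0,0,0.002,0,0,0,0.085],
  [0,0,0.001,0,0,0,0.085],
  [0,0,0,0,0,0,0.085],
])

```text
time_s: 22.75
eef_pos: [0.5775, 0.0314, 0.0897]
eef_rot: [[-0.225, 0.974, 0.001], [0.974, 0.225, 0.0], [0.0, 0.001, -1.0]]
ft_force: [1.2, -0.1, 0.1]
grip_width: 0.0853
finger_force: 0.0
```

Emit:
send_rows([
  [0,0,0.001,0,0,0,0.085],
  [0,0,0,0,0,0,0.085],
])

```text
time_s: 23.0
eef_pos: [0.5771, 0.0314, 0.0882]
eef_rot: [[-0.225, 0.974, 0.0], [0.974, 0.225, 0.0], [0.0, 0.0, -1.0]]
ft_force: [-0.6, -0.4, -0.0]
grip_width: 0.085
finger_force: 0.0
```

Emit:
send_rows([
  [0,0,0.0005,0,0,0,0.085],
  [0,0,0,0,0,0,0.085],
])

```text
time_s: 23.25
eef_pos: [0.577, 0.0314, 0.0875]
eef_rot: [[-0.225, 0.974, -0.0], [0.974, 0.225, -0.0], [0.0, -0.0, -1.0]]
ft_force: [0.7, 0.3, -0.2]
grip_width: 0.0847
finger_force: 0.0
```

Emit:
send_rows([
  [0,0,0.0005,0,0,0,0.085],
  [0,0,0,0,0,0,0.085],
])

```text
time_s: 23.5
eef_pos: [0.5771, 0.0314, 0.0874]
eef_rot: [[-0.225, 0.974, -0.0], [0.974, 0.225, 0.0], [0.0, -0.0, -1.0]]
ft_force: [-1.4, 0.5, 5.2]
grip_width: 0.0852
finger_force: 2.7
```

Emit:
send_rows([
  [0,0,0.0004,0,0,0,0.085],
  [0,0,0,0,0,0,0.085],
])

```text
time_s: 23.75
eef_pos: [0.5771, 0.0314, 0.0873]
eef_rot: [[-0.225, 0.974, -0.0], [0.974, 0.225, 0.001], [0.001, 0.0, -1.0]]
ft_force: [-3.7, -0.5, 10.0]
grip_width: 0.0851
finger_force: 5.0
```

Emit:
send_rows([
  [0.001,0.001,-0.0002,0,0,0,0.085],
  [0.002,0.002,0,0,0,-0.5,0.085],
  [0.003,0.0025,0,0,0,-0.5,0.085],
  [0.003,0.0025,0,0,0,0,0.085],
])

```text
time_s: 24.25
eef_pos: [0.5831, 0.041, 0.0874]
eef_rot: [[-0.241, 0.97, 0.001], [0.97, 0.241, -0.001], [-0.001, 0.0, -1.0]]
ft_force: [-0.7, -2.4, 6.1]
grip_width: 0.0851
finger_force: 3.1
```

Emit:
send_rows([
  [0.003,0.003,0,0,0,0,0.085],
  [0.003,0.003,0,0,0,0,0.085],
  [0.003,0.003,0,0,0,0,0.085],
])

```text
time_s: 24.62
eef_pos: [0.5896, 0.0519, 0.0874]
eef_rot: [[-0.241, 0.97, 0.0], [0.97, 0.241, -0.001], [-0.001, 0.0, -1.0]]
ft_force: [-1.3, -2.5, 6.6]
grip_width: 0.085
finger_force: 3.2
```

```bash
cat > chk.py <<'E'
from bl import *
import sys
look(sys.argv[1],.068)
g=cv2.cvtColor(cv2.imread(f'pics/{sys.argv[1]}.png'),cv2.COLOR_BGR2GRAY)
for r in(190,230): print(r,g[r,400:490:1].tolist())
for c in(220,330):print(c,g[110:240,c].tolist())
E
python3 chk.py w9
```

```text
tip [-4.   6.4] yaw 0.12 [-1.3 -2.5  6.6] 24.625
front rows (200, 164) (364, 164) jig front v at mid [10.6 56.4] yaw -0.0 res mm 0.0
side 121 [-78.8  24.5]
side 559 [129.9  24.4]
190 [105, 104, 104, 105, 105, 104, 104, 103, 104, 104, 104, 104, 103, 104, 104, 105, 103, 103, 104, 104, 104, 104, 104, 104, 105, 104, 105, 104, 104, 104, 103, 104, 104, 105, 104, 103, 105, 104, 105, 105, 104, 90, 65, 43, 41, 42, 40, 41, 42, 43, 41, 41, 47, 56, 67, 73, 75, 77, 77, 77, 77, 76, 76, 77, 77, 76, 77, 76, 77, 77, 76, 77, 78, 77, 76, 77, 76, 77, 76, 77, 78, 77, 77, 77, 77, 77, 77, 78, 78, 78]
230 [103, 103, 104, 102, 103, 103, 102, 103, 102, 102, 102, 103, 102, 101, 103, 103, 103, 102, 103, 103, 103, 102, 104, 102, 103, 101, 102, 103, 102, 102, 102, 101, 102, 101, 102, 92, 70, 45, 42, 43, 43, 42, 41, 45, 43, 44, 47, 58, 70, 75, 77, 77, 77, 78, 79, 77, 78, 77, 78, 76, 77, 77, 77, 77, 78, 78, 77, 78, 77, 78, 78, 77, 77, 76, 78, 77, 76, 77, 77, 77, 76, 78, 76, 76, 80, 98, 115, 123, 123, 123]
220 [106, 105, 108, 108, 112, 135, 161, 173, 175, 175, 177, 178, 177, 178, 177, 177, 177, 177, 175, 175, 174, 1
[... 452 characters left out ...]
 102, 104, 105, 108, 110, 110, 110, 111, 109, 109, 109, 109, 109, 108]
330 [108, 103, 106, 108, 113, 135, 162, 174, 178, 177, 177, 176, 177, 177, 177, 176, 177, 177, 177, 176, 177, 177, 179, 178, 178, 177, 176, 174, 174, 175, 177, 177, 179, 180, 180, 181, 181, 180, 179, 179, 179, 179, 181, 180, 181, 176, 162, 139, 126, 128, 130, 131, 125, 90, 66, 65, 65, 66, 65, 63, 67, 83, 99, 102, 102, 99, 99, 98, 97, 98, 99, 101, 102, 103, 103, 104, 104, 105, 105, 105, 104, 106, 105, 106, 107, 107, 107, 106, 106, 106, 107, 107, 105, 104, 105, 104, 104, 104, 105, 104, 104, 104, 105, 106, 106, 107, 105, 102, 100, 98, 98, 97, 95, 96, 95, 98, 98, 99, 102, 103, 106, 107, 108, 108, 109, 109, 108, 109, 108, 107]
```

Emit:
send_rows([
  [0.0015,0,0,0,0,0,0.085],
  [0.0015,0,0,0,0,0,0.085],
  [0.0015,0,0,0,0,0,0.085],
  [0,0,0,0,0,0,0.085],
])

```text
time_s: 25.18
eef_pos: [0.5889, 0.0567, 0.0874]
eef_rot: [[-0.242, 0.97, 0.001], [0.97, 0.242, -0.0], [-0.001, 0.001, -1.0]]
ft_force: [0.9, -2.2, 5.7]
grip_width: 0.0847
finger_force: 2.9
```

Emit:
send_rows([
  [0.001,0,0,0,0,0,0.085],
  [0.001,0,0,0,0,0,0.085],
  [0,0,0,0,0,0,0.085],
])

```text
time_s: 25.55
eef_pos: [0.5885, 0.0585, 0.0874]
eef_rot: [[-0.242, 0.97, 0.001], [0.97, 0.242, -0.001], [-0.001, 0.001, -1.0]]
ft_force: [0.5, -3.5, 6.4]
grip_width: 0.0853
finger_force: 2.8
```

Emit:
send_rows([
  [0,0.0015,0,0,0,0,0.085],
  [0,0.0015,0,0,0,0,0.085],
  [0,0,0,0,0,0,0.085],
])

```text
time_s: 25.92
eef_pos: [0.5897, 0.059, 0.0874]
eef_rot: [[-0.241, 0.97, -0.002], [0.97, 0.241, -0.0], [0.0, -0.002, -1.0]]
ft_force: [-7.3, -2.3, 12.7]
grip_width: 0.0848
finger_force: 6.2
```

Emit:
send_rows([
  [0,-0.0015,0,0,0,0,0.085],
  [0,0,-0.005,0,0,0,0.085],
  [0,0,-0.03,0,0,0,0.085],
  [-0.01,0,-0.04,0,0,0,0.085],
  [-0.01,0,0,0,0,0,0.085],
  [0,0,0,0,0,0,0.085],
])

```text
time_s: 26.68
eef_pos: [0.5938, 0.0395, 0.1615]
eef_rot: [[-0.241, 0.97, -0.001], [0.97, 0.241, -0.0], [0.0, -0.001, -1.0]]
ft_force: [-0.5, 0.0, -0.2]
grip_width: 0.0846
finger_force: 0.0
```

```bash
python3 - <<'E'
from bl import *
look('w10',.068)
im=cv2.imread('pics/w10.png');g=cv2.cvtColor(im,cv2.COLOR_BGR2GRAY)
w=pickle.load(open('w10.pkl','rb'))
# expected pixels when home
def J(x,y,z):return np.r_[HOME+U*x/1e3+V*y/1e3,z]
for n,X in(('blank front top',J(0,60,.068)),('fence top edge',J(0,60,.072)),('blank right top',J(75,20,.068)),('stop top edge',J(75,20,.072)),('blank left top',J(-75,20,.068)),('bed left',J(-118,20,.048))):print(n,proj(w,X).round(1))
u,v=proj(w,J(0,60,.068));u2,v2=proj(w,J(75,20,.068));u3,v3=proj(w,J(-75,20,.068))
print(int(v)-14,g[int(v)-14:int(v)+12,int(u)].tolist(),g[int(v)-14:int(v)+12,int(u)-80].tolist(),g[int(v)-14:int(v)+12,int(u)+80].tolist())
print(int(u2)-12,[g[int(v2)+k,int(u2)-12:int(u2)+14].tolist() for k in(-20,40)])
print(int(u3)-12,[g[int(v3)+k,int(u3)-12:int(u3)+14].tolist() for k in(-20,40)])
E
```

```text
tip [-3.  -6.6] yaw 0.11 [-0.5  0.  -0.2] 26.675
front rows (200, 115) (364, 120) jig front v at mid [-0.9 58. ] yaw -1.68 res mm 0.15
side 170 [-79.1 -19. ]
side 559 [192.4 -19. ]
blank front top [283.5 113.8]
fence top edge [283.6 114.3]
blank right top [396.2 175.6]
stop top edge [398.1 177. ]
blank left top [170.6 175.6]
bed left [118.8 169. ]
99 [177, 177, 178, 179, 180, 181, 181, 181, 180, 180, 180, 182, 182, 179, 162, 133, 116, 86, 68, 86, 101, 103, 101, 100, 99, 99] [180, 180, 181, 182, 181, 179, 178, 180, 180, 181, 181, 181, 181, 179, 161, 116, 86, 97, 105, 105, 105, 104, 104, 104, 104, 104] [179, 179, 179, 182, 183, 183, 185, 185, 184, 183, 183, 184, 184, 181, 163, 133, 128, 134, 133, 114, 78, 71, 92, 99, 98, 96]
384 [[107, 106, 107, 107, 107, 107, 107, 107, 107, 109, 105, 87, 57, 42, 46, 62, 73, 77, 77, 77, 77, 78, 75, 69, 66, 70], [93, 96, 94, 81, 60, 45, 43, 42, 48, 65, 75, 79, 79, 77, 77, 78, 77, 77, 77, 79, 78, 77, 78, 78, 79, 76]]
158 [[134, 133, 133, 132, 132, 131, 130, 120, 109, 104, 104, 106, 105, 105, 104, 104, 104, 104, 104, 105, 104, 104, 104, 105, 104, 104], [134, 131, 129, 126, 124, 125, 126, 126, 126, 128, 126, 115, 101, 96, 96, 97, 96, 98, 96, 96, 96, 96, 96, 96, 95, 95]]
```

The edge profiles show the blank about 1.7° clockwise: its front-left touches the fence (column 203), while the front-right is about 4 mm off. I'll square it by pushing its rear face with both fingertips.

Emit:
send_rows([
  [-0.04,0,0,0,0,0.1,0.09],
  [-0.041,0,0,0,0,0,0.09],
  [0,0,0.04,0,0,0,0.09],
  [0,0,0.032,0,0,0,0.09],
  [0,0,0.01,0,0,0,0.09],
  [0,0,0,0,0,0,0.09],
  [0.004,0,0,0,0,0,0.09],
  [0.002,0,0,0,0,0,0.09],
  [0,0,0,0,0,0,0.09],
])

```text
time_s: 27.85
eef_pos: [0.6124, -0.0321, 0.0805]
eef_rot: [[-0.241, 0.97, 0.001], [0.97, 0.241, 0.0], [0.0, 0.001, -1.0]]
ft_force: [0.2, 0.2, 0.4]
grip_width: 0.09
finger_force: 0.0
```

Emit:
send_rows([
  [0.002,0,0,0,0,0,0.09],
  [0.002,0,0,0,0,0,0.09],
  [0,0,0,0,0,0,0.09],
])

```text
time_s: 28.22
eef_pos: [0.6111, -0.0285, 0.0798]
eef_rot: [[-0.241, 0.971, -0.0], [0.971, 0.241, 0.0], [0.0, -0.0, -1.0]]
ft_force: [-0.4, -0.3, -0.1]
grip_width: 0.0903
finger_force: 0.0
```

Emit:
send_rows([
  [0.0015,0,0,0,0,0,0.09],
  [0.0015,0,0,0,0,0,0.09],
  [0,0,0,0,0,0,0.09],
])

```text
time_s: 28.6
eef_pos: [0.6105, -0.0258, 0.0798]
eef_rot: [[-0.241, 0.971, -0.0], [0.971, 0.241, -0.0], [-0.0, -0.0, -1.0]]
ft_force: [-0.7, -0.3, -0.3]
grip_width: 0.0899
finger_force: 0.1
```

Emit:
send_rows([
  [0.001,0,0,0,0,0,0.09],
  [0.001,0,0,0,0,0,0.09],
  [0,0,0,0,0,0,0.09],
])

```text
time_s: 28.98
eef_pos: [0.61, -0.0238, 0.0799]
eef_rot: [[-0.241, 0.971, -0.0], [0.971, 0.241, 0.0], [0.0, -0.0, -1.0]]
ft_force: [0.4, 0.3, 0.2]
grip_width: 0.0899
finger_force: 0.3
```

Emit:
send_rows([
  [0.001,0,0,0,0,0,0.09],
  [0.001,0,0,0,0,0,0.09],
  [0,0,0,0,0,0,0.09],
])

```text
time_s: 29.35
eef_pos: [0.6097, -0.0225, 0.0799]
eef_rot: [[-0.24, 0.971, 0.0], [0.971, 0.24, -0.001], [-0.001, 0.0, -1.0]]
ft_force: [0.7, -3.0, -0.8]
grip_width: 0.09
finger_force: 1.8
```

Emit:
send_rows([
  [0.0007,0,0,0,0,0,0.09],
  [0,0,0,0,0,0,0.09],
])

```text
time_s: 29.6
eef_pos: [0.6096, -0.0225, 0.08]
eef_rot: [[-0.24, 0.971, 0.001], [0.971, 0.24, -0.001], [-0.002, 0.0, -1.0]]
ft_force: [2.8, -4.8, -1.6]
grip_width: 0.0899
finger_force: 2.9
```

Emit:
send_rows([
  [0.0004,0,0,0,0,0,0.09],
  [-0.006,0,0,0,0,0,0.09],
  [-0.004,0,-0.03,0,0,0,0.0],
  [0.01,-0.03,-0.02,0,0,0,0.0],
  [0.035,-0.035,0,0,0,0,0.0],
  [0.035,-0.035,0,0,0,0,0.0],
  [0,-0.002,0,0,0,0,0.0],
  [0,0,0,0,0,0,0.0],
])

```text
time_s: 30.6
eef_pos: [0.4937, 0.0228, 0.1302]
eef_rot: [[-0.241, 0.97, 0.0], [0.97, 0.241, 0.001], [0.0, 0.0, -1.0]]
ft_force: [0.1, -0.3, -0.3]
grip_width: 0.0343
finger_force: 0.0
```

```bash
python3 - <<'E'
from bl import *
s=read_state();print(jig(s['eef_pos'][:2]),s['grip_width'],s['time_s'],s['ft_force'])
im=grab_frame('wrist')[:,:,::-1];cv2.imwrite('pics/w11.png',im)
w=camera_info('wrist');g=cv2.cvtColor(im,cv2.COLOR_BGR2GRAY)
def J(x,y,z):return np.r_[HOME+U*x/1e3+V*y/1e3,z]
for x in(-60,0,40):
    u,v=proj(w,J(x,60,.068)).round().astype(int);print(x,u,v,g[max(v-10,0):v+12,u].tolist() if 0<u<560 else '')
for y in(40,20):
    u,v=proj(w,J(-75,y,.068)).round().astype(int);print(y,u,v,g[v,u-12:u+12].tolist())
E
```

```text
[-104.07146593    1.07662069] 0.03433303834808033 30.6 [ 0.06745863 -0.26778716 -0.34170801]
-60 357 131 [186, 186, 185, 184, 184, 186, 188, 188, 186, 186, 185, 184, 167, 130, 109, 106, 106, 106, 105, 106, 106, 106]
0 465 131 [181, 182, 183, 183, 183, 183, 183, 183, 183, 185, 184, 182, 167, 131, 108, 103, 102, 102, 100, 100, 101, 101]
40 538 131 [181, 183, 182, 184, 184, 183, 182, 182, 182, 183, 183, 182, 167, 132, 103, 96, 98, 98, 98, 98, 99, 102]
40 329 167 [144, 136, 107, 69, 55, 65, 84, 99, 104, 103, 102, 103, 103, 102, 103, 102, 103, 102, 102, 102, 102, 101, 103, 102]
20 327 200 [137, 137, 128, 99, 64, 54, 67, 88, 101, 103, 104, 103, 103, 103, 102, 102, 103, 103, 102, 103, 103, 103, 102, 103]
```

Along the fence the profile is the same at all three columns, so the blank is flush and square there. About 3.5 mm remains to the stop, so I'll push from the −x side with closed fingers.

Emit:
send_rows([
  [0,0,0,0,0,0,0.0],
  [0,0,0,0,0,0,0.0],
  [0,0,0.025,0,0,0,0.0],
  [0,0,0.02,0,0,0,0.0],
  [0,0,0.007,0,0,0,0.0],
  [0,0,0,0,0,0,0.0],
])

```text
time_s: 31.4
eef_pos: [0.4933, 0.0222, 0.0777]
eef_rot: [[-0.24, 0.971, -0.001], [0.971, 0.24, -0.0], [-0.0, -0.001, -1.0]]
ft_force: [0.0, 0.8, -0.2]
grip_width: 0.0004
finger_force: 0.0
```

Emit:
send_rows([
  [0,0.002,0,0,0,0,0.0],
  [0,0.002,0,0,0,0,0.0],
  [0,0.001,0,0,0,0,0.0],
  [0,0,0,0,0,0,0.0],
])

```text
time_s: 31.9
eef_pos: [0.4984, 0.0238, 0.078]
eef_rot: [[-0.241, 0.971, 0.0], [0.971, 0.241, 0.0], [0.0, 0.0, -1.0]]
ft_force: [-0.6, 0.1, -0.4]
grip_width: 0.0003
finger_force: 0.0
```

Emit:
send_rows([
  [0,0.001,0,0,0,0,0.0],
  [0,0.001,0,0,0,0,0.0],
  [0,0,0,0,0,0,0.0],
])

```text
time_s: 32.28
eef_pos: [0.5002, 0.0242, 0.0778]
eef_rot: [[-0.241, 0.971, -0.0], [0.971, 0.241, -0.0], [-0.0, -0.0, -1.0]]
ft_force: [0.0, 0.1, 0.5]
grip_width: 0.0001
finger_force: 0.0
```

Emit:
send_rows([
  [0,0.001,0,0,0,0,0.0],
  [0,0.001,0,0,0,0,0.0],
  [0,0,0,0,0,0,0.0],
])

```text
time_s: 32.65
eef_pos: [0.5022, 0.0247, 0.0778]
eef_rot: [[-0.241, 0.971, -0.0], [0.971, 0.241, -0.0], [-0.0, -0.0, -1.0]]
ft_force: [-0.7, -0.6, -0.4]
grip_width: 0.0003
finger_force: 0.0
```

Emit:
send_rows([
  [0,0.001,0,0,0,0,0.0],
  [0,0.001,0,0,0,0,0.0],
  [0,0,0,0,0,0,0.0],
])

```text
time_s: 33.02
eef_pos: [0.504, 0.0252, 0.0778]
eef_rot: [[-0.241, 0.971, -0.0], [0.971, 0.241, -0.0], [0.0, -0.0, -1.0]]
ft_force: [-0.4, -0.3, -0.3]
grip_width: 0.0004
finger_force: 0.2
```

Emit:
send_rows([
  [0,0.0007,0,0,0,0,0.0],
  [0,0,0,0,0,0,0.0],
])

```text
time_s: 33.28
eef_pos: [0.5045, 0.0253, 0.0778]
eef_rot: [[-0.241, 0.971, -0.001], [0.971, 0.241, -0.0], [0.0, -0.001, -1.0]]
ft_force: [-0.4, 0.4, 0.9]
grip_width: 0.0003
finger_force: 0.7
```

Emit:
send_rows([
  [0,0.001,0,0,0,0,0.0],
  [0,0.001,0,0,0,0,0.0],
  [0,0,0,0,0,0,0.0],
])

```text
time_s: 33.65
eef_pos: [0.5068, 0.0259, 0.0778]
eef_rot: [[-0.241, 0.971, -0.0], [0.971, 0.241, -0.0], [-0.0, -0.0, -1.0]]
ft_force: [-0.8, -0.5, -0.3]
grip_width: 0.0004
finger_force: 0.4
```

Emit:
send_rows([
  [0,0.0008,0,0,0,0,0.0],
  [0,0,0,0,0,0,0.0],
])

```text
time_s: 33.9
eef_pos: [0.5071, 0.026, 0.0778]
eef_rot: [[-0.241, 0.971, -0.001], [0.971, 0.241, -0.0], [0.0, -0.001, -1.0]]
ft_force: [-1.4, -0.0, 1.2]
grip_width: 0.0005
finger_force: 1.2
```

Emit:
send_rows([
  [0,0.0005,0,0,0,0,0.0],
  [0,0,0,0,0,0,0.0],
])

```text
time_s: 34.15
eef_pos: [0.5073, 0.026, 0.0777]
eef_rot: [[-0.24, 0.971, -0.001], [0.971, 0.24, -0.0], [0.0, -0.001, -1.0]]
ft_force: [-5.5, -1.4, 2.6]
grip_width: 0.0008
finger_force: 2.5
```

Emit:
send_rows([
  [0,-0.005,0,0,0,0,0.0],
  [0,-0.004,0,0,0,0,0.0],
  [0,0,-0.04,0,0,0,0.0],
  [0,0.02,-0.045,0,0,0,0.0],
  [-0.005,0.04,0,0,0,0,0.0],
  [-0.005,0.04,0,0,0,0,0.0],
  [0,0,0,0,0,0,0.0],
  [0,0,0,0,0,0,0.0],
])

```text
time_s: 35.15
eef_pos: [0.5978, 0.038, 0.1625]
eef_rot: [[-0.24, 0.971, -0.001], [0.971, 0.24, -0.0], [-0.0, -0.001, -1.0]]
ft_force: [-0.1, 0.5, 0.2]
grip_width: 0.0006
finger_force: 0.0
```

```bash
python3 - <<'E'
from bl import *
s=read_state();print(jig(s['eef_pos'][:2]),s['eef_pos'][2],s['time_s'],s['ft_force'])
im=grab_frame('wrist')[:,:,::-1];cv2.imwrite('pics/w12.png',im)
w=camera_info('wrist');g=cv2.cvtColor(im,cv2.COLOR_BGR2GRAY)
def J(x,y,z):return np.r_[HOME+U*x/1e3+V*y/1e3,z]
for x in(-60,0,40,65):
    u,v=proj(w,J(x,60,.068)).round().astype(int);print(x,u,v,g[max(v-10,0):v+12,u].tolist())
for sx in(75,-75):
  for y in(45,20,-10):
    u,v=proj(w,J(sx,y,.068)).round().astype(int);print(sx,y,u,v,g[v,u-12:u+12].tolist())
v=np.zeros((420,800,3),np.uint8);v[:,:560]=im
v[:200,560:]=cv2.resize(grab_frame('side')[:,:,::-1][150:310,190:382],(240,200));v[200:400,560:]=cv2.resize(grab_frame('top')[:,:,::-1][120:280,200:392],(240,200));cv2.imwrite('pics/v12.png',v)
E
```

```text
[ 0.63884595 -9.10357631] 0.1624550204973079 35.15 [-0.13395916  0.47364406  0.22667605]
-60 183 110 [196, 194, 195, 197, 198, 198, 198, 197, 195, 181, 139, 115, 114, 115, 115, 114, 114, 115, 116, 116, 114, 111]
0 278 110 [198, 198, 198, 197, 196, 197, 198, 199, 197, 180, 137, 112, 110, 110, 109, 108, 107, 109, 111, 113, 113, 114]
40 342 110 [201, 202, 201, 200, 199, 199, 200, 201, 198, 179, 134, 109, 108, 107, 107, 106, 107, 108, 112, 114, 113, 115]
65 381 110 [201, 202, 201, 201, 200, 200, 201, 201, 199, 178, 134, 108, 106, 105, 106, 106, 109, 110, 113, 114, 115, 117]
75 45 395 134 [118, 117, 117, 117, 117, 117, 118, 119, 116, 97, 65, 50, 66, 80, 84, 85, 85, 84, 83, 85, 84, 84, 85, 83]
75 20 391 172 [112, 112, 111, 111, 113, 111, 112, 112, 112, 106, 81, 55, 60, 76, 84, 85, 85, 84, 85, 85, 84, 85, 83, 84]
75 -10 387 214 [105, 105, 105, 105, 105, 105, 105, 105, 107, 101, 80, 54, 61, 78, 84, 85, 85, 86, 86, 85, 84, 85, 85, 84]
-75 45 162 134 [143, 143, 144, 144, 145, 146, 146, 147, 145, 132, 114, 104, 102, 104, 104, 103, 104, 104, 104, 103, 104, 104, 104, 104]
-75 20 166 172 [151, 150, 150, 150, 150, 151, 150, 150, 147, 132, 113, 105, 105, 106, 105, 105, 105, 105, 105, 105, 105, 105, 106, 105]
-75 -10 170 214 [139, 140, 141, 141, 142, 141, 143, 143, 142, 133, 116, 105, 104, 105, 105, 105, 105, 105, 105, 104, 105, 105, 105, 105]
```

View pics/v12.png

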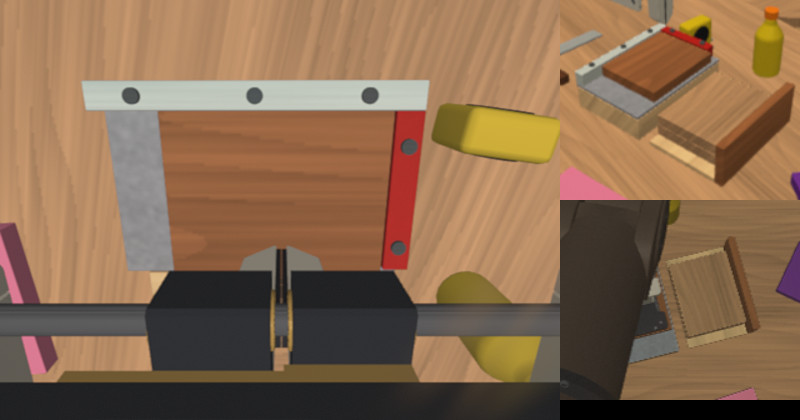

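The blank lies flat and square, with its front edge flush along the fence at row 110. Its right edge is flush with the stop from (395,134) to (387,214). The lower blanks are in the tray and the bystanders are where they were, so I'm handing in.

```bash
python3 -c "
from workcell import *
print(job_done())"
```

```text
the job is handed in; nothing more can be done
None
```

The top blank is home in the jig's corner, flat, square and flush with both fence and stop in the last wrist view, and I handed the job in at about 35 s. It swung about 40° against the end stop's end partway across and had to be twisted back square. Press force peaked at 12.7 N, once, as the blank met the stop on the bed. The lower blanks and bystanders look undisturbed.

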